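# Fill the empty pockets of the varnish tin rack

### The job

One of the three pockets of the wooden rack already holds a varnish tin. Take the two spare tins of the same size from the bench and stand one in each empty pocket, upright and fully down on the pocket floor; set them in rather than dropping them, and leave the tin already in the rack where it is.

Things in the scene. Friction and masses are not known exactly. Their poses are not given: they have to be found in the camera images.
- rack: Wooden box rack fixed to the bench, 102 (x) by 282 (y) by 40 mm high; origin: centre of underside, z up; turned up to 15 degrees. Three pockets in a row, centres at its y = -90, 0, +90 mm, x = 0; each 78 by 78 mm inside, walls 12 mm, pocket floor 12 mm and rim 40 mm above the bench. Any one of them, varying by start, holds tin_racked; the other two are empty.
- tin_1: Spare: plain metal can, upright on the bench on the robot's right (-y), 54 mm diameter, 80 mm high, 0.15 to 0.26 kg. Origin: centre of underside, z up. At least 25 mm clear of its neighbours, which are not spares: a squat tin (70 mm wide, 42 high), a slim amber jar (38 wide, 95 high), a wood offcut. Spares, squat tin and jar swap places between starts.
- tin_2: The second spare tin, the same in every way as tin_1, elsewhere in the same area of the bench.
- tin_racked: The tin already in the rack, same make and size as the spares (54 mm diameter, 80 mm high), upright in one pocket, up to 6 mm off that pocket's centre. Origin: centre of its underside, z up. It shows which pocket is taken.
Not all that is in view belongs to the job. What is shaped like the tin_2 but blue or purple is not meant.

How it is judged (in metres and radians):
At the end, for the whole second after the job is handed in: All three tins stand in the rack, each in its own pocket: within 22 mm of the pocket centre along both rack axes (the walls keep them so), foot on the pocket floor (underside under 18 mm above the rack's underside), within 7 degrees of upright, at rest (x of tin_1 in the frame of rack between -0.022 and 0.022 m and (y of tin_1 in the frame of rack between -0.112 and -0.068 m or y of tin_1 in the frame of rack between -0.022 and 0.022 m or y of tin_1 in the frame of rack between 0.068 and 0.112 m) and z of each of tin_1, tin_2, tin_racked in the frame of rack below 0.018 m and angle between each of tin_1, tin_2, tin_racked's own z axis and vertical below 0.12 rad and linear speed of each of tin_1, tin_2, tin_racked below 0.02 m/s and x of tin_2 in the frame of rack between -0.022 and 0.022 m and (y of tin_2 in the frame of rack between -0.112 and -0.068 m or y of tin_2 in the frame of rack between -0.022 and 0.022 m or y of tin_2 in the frame of rack between 0.068 and 0.112 m) and x of tin_racked in the frame of rack between -0.022 and 0.022 m and (y of tin_racked in the frame of rack between -0.112 and -0.068 m or y of tin_racked in the frame of rack between -0.022 and 0.022 m or y of tin_racked in the frame of rack between 0.068 and 0.112 m)); the robot touches nothing.
It fails at once if the tin already in the rack is shifted by more than 20 mm (distance of tin_racked from where it was at the start of the episode above 0.02 m).
It fails at once if tin_1 is dropped (let go with its foot more than 45 mm above the bench, about 33 mm above the pocket floor) (height (world z) of tin_1 above 0.045 m and contact force between the fingers and tin_1 below 0.05 N).
It fails at once if tin_2 is dropped (let go with its foot more than 45 mm above the bench, about 33 mm above the pocket floor) (height (world z) of tin_2 above 0.045 m and contact force between the fingers and tin_2 below 0.05 N).
It also fails if it takes over 54 s, if anything falls off the work surface, if the arm or the gripper's body presses on something with over 40 N, if the wrist force passes 120 N, or if a joint passes its speed limit or range.

### The arm

A 6-joint arm with a two-finger parallel gripper is mounted at the origin on the work surface. World frame = base frame: x ahead of the robot, y to its left, z up, the work surface at z = 0. Lengths are in mm, angles in rad, forces in N, time in s.
With the tool pointing down it reaches from about 275 to 825 mm from the base axis. Payload 5.2 kg.
Tool frame: the origin (TCP) lies at the very end of the fingers, on their centre line; the grasp point (between the pads) lies 19 mm behind it; z points along the fingers, y is the line along which they close (so a half turn about z gives the same grasp; the last joint's range is limited). The gripper opens to 93 mm and grips with 3 to 60 N. Pads are 15 mm wide; open, the fingers measure 128 mm over their backs; the gripper's body (75 mm by 188 mm) begins 65 mm behind the grasp point.
Start: joints at [0.971, 0.259, 1.535, -0, 1.348, -0.203], TCP at [212.537, 507.28, 218.653] pointing down, gripper open.
Joint ranges: [-3.14, 3.14], [-0.91, 2.08], [0.19, 2.58], [-1.22, 4.36], [0.22, 2.71], [-3.12, 3.12]. Speed limits (rad/s): [2.57, 2.57, 3.14, 3.14, 3.14, 3.14].

### API

Orientations are given as [roll, pitch, yaw] about the fixed x, y, z axes, in that order (R = Rz(yaw) Ry(pitch) Rx(roll)).
In Python, from bench import robot gives the robot as it stands. The module is installed in compiled form; this text tells all that it offers. Calls block until the motion is done:
- robot.move_ptp(position, orientation): joint-space move of the TCP to a pose.
- robot.move_linear(position, ori=None, speed=150, f_stop=None): straight line of the TCP; ori=None keeps the orientation; speed is the mean speed in mm/s. With f_stop (N) it stops when the force on the tool has changed by that much, and returns True; else False.
- robot.move_j(angles): joint-space move.
- robot.move_gripper(opening): opening from 0.0 (shut) to 1.0 (fully open); the grip force is fixed at half the most; returns when the fingers have stopped.
- robot.sleep(seconds).
- robot.inverse_kinematics(position, orientation): joint angles nearest the present ones, or None.
- robot.get_image(name): name is "scene" or "side" or "wrist"; returns a dict with "img" (420x560x3 uint8, blue, green, red), "fovy" (degrees; the focal length in pixels is half the picture's height over the tangent of half this angle, whatever the lens; pixels are square), "cx", "cy" (the principal point, pixels), "eye" and "orientation" of the camera in the world. Camera axes: x right, y down, z forward; pixel columns grow to the right and rows downward; lengths in mm; the calibration is good to about 2 mm. The wrist camera is an equidistant fisheye: a pixel r from the principal point sees the ray r / f radians off the axis. A picture is of the moment at which its call begins. There is no depth.
A pose or a line that the arm cannot do raises robot.MotionError and nothing moves.
- robot.hand_in(): hands the job in; it is judged then, once.
Readings, each from a call of its own:
- robot.current_t(): time.
- robot.current_qpos(): joint angles.
- robot.current_joint_vel(): joint speeds.
- robot.current_joint_efforts(): joint torques, N m.
- robot.current_tcp_pos(): TCP position.
- robot.current_eef_rot(): TCP orientation.
- robot.current_contact_force(): force on the tool from outside, world axes, zero at the start.
- robot.current_ft_torque(): the same for the moment, N m.
- robot.current_gripper_width(): opening from 0.0 (shut) to 1.0 (fully open).
- robot.current_finger_force(): force on a finger pad.
Only numpy, scipy, OpenCV 4.12 (cv2) and the standard library are available. Lean on these libraries where they do the work, as an engineer would, in place of code of your own. Each camera call takes 0.05 s, during which the arm holds its last target. There are 200 camera calls.

## Working session

There is one attempt and no reset: what is moved stays moved. The work goes in short steps, each a Python script; the robot and the scene stay as the last script left them, time stands still between calls to the robot, and variables do not carry over. Pictures are saved under pics/ and viewed, at most 10 in all, crops included, and the job is handed in when it is done.

```bash
mkdir -p pics
cat > h.py <<'E'
import numpy as np, cv2
from scipy.spatial.transform import Rotation as R
from bench import robot
def cam(n):
    d=robot.get_image(n); return d
def ray(d,u,v,fish=False):
    f=d["img"].shape[0]/2/np.tan(np.radians(d["fovy"])/2)
    x,y=u-d["cx"],v-d["cy"]
    if fish:
        r=np.hypot(x,y);t=r/f;c=np.array([x/r*np.sin(t),y/r*np.sin(t),np.cos(t)]) if r else np.array([0,0,1.])
    else:
        c=np.array([x/f,y/f,1])
    o=np.array(d["orientation"])
    Rm=o if o.shape==(3,3) else R.from_euler('xyz',o).as_matrix()
    return np.array(d["eye"]),Rm@c
def at_z(d,u,v,z,fish=False):
    e,r=ray(d,u,v,fish); return e+r*(z-e[2])/r[2]
def proj(d,p):
    f=d["img"].shape[0]/2/np.tan(np.radians(d["fovy"])/2)
    c=R.from_euler('xyz',d["orientation"]).inv().apply(np.array(p)-d["eye"])
    return d["cx"]+f*c[...,0]/c[...,2], d["cy"]+f*c[...,1]/c[...,2]
E
python3 - <<'E'
from h import *
import pickle
for n in("scene","side"):
    d=cam(n);cv2.imwrite(f"pics/{n}0.png",d["img"]);print({k:v for k,v in d.items() if k!="img"});pickle.dump(d,open(n+".pkl","wb"))
print(robot.current_eef_rot(),robot.current_t())
E
```

```text
{'fovy': 44.739693553552115, 'cx': 286.93462188163227, 'cy': 209.66240222264818, 'eye': array([1568.14350546, -205.59329376,  697.53319045]), 'orientation': array([-2.16447766e+00, -1.12661327e-03,  1.47859187e+00])}
{'fovy': 56.24049035510831, 'cx': 280.3359260313072, 'cy': 207.98141894308122, 'eye': array([ 513.47122842, -781.03068273,  623.5488305 ]), 'orientation': array([-2.2799913 , -0.00551329, -0.07504546])}
[-3.14003351e+00 -3.37661833e-04  2.74482587e+00] 0.1
```

View pics/scene0.png

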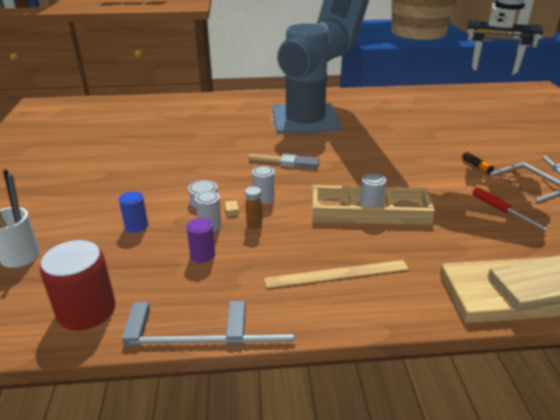

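View pics/side0.png

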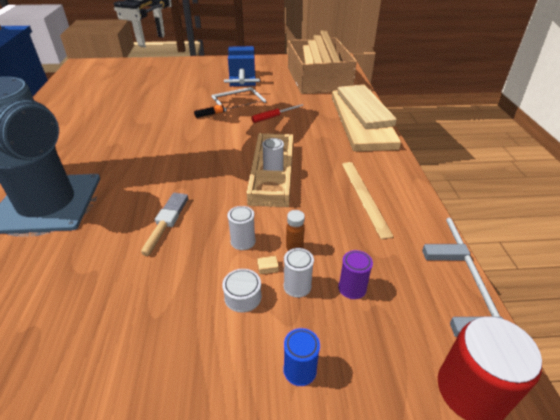

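Side view: spare tins have their tops at about (241,213) and (299,258). The squat tin is at (242,280), the jar at (296,230), and the racked tin's top is at (274,144). The rack spans (252..292, 135..200).

Run:
```python
from h import *
import pickle
d=pickle.load(open("side.pkl","rb"));s=pickle.load(open("scene.pkl","rb"))
for n,u,v,z in [("A",241,213,80),("B",299,258,80),("racked",274,144,80),("squat",242,280,42),("jar",296,217,95)]: print(n,at_z(d,u,v,z).round())
for n,u,v,z in [("A",263,173,80),("B",208,199,80),("racked",374,182,80),("rack corner FL",312,205,40),("FR",432,205,40),("BR",429,190,40),("BL",313,188,40)]: print(n,at_z(s,u,v,z).round())
a=cv2.resize(d["img"][120:310,210:350],None,fx=3,fy=3,interpolation=cv2.INTER_CUBIC)
# wrist look over the tins/rack area
robot.move_ptp([470,-30,330],[np.pi,0,np.pi/2])
w=cam("wrist");pickle.dump(w,open("wrist.pkl","wb"));cv2.imwrite("pics/w1.png",w["img"]);print({k:v for k,v in w.items() if k!="img"},robot.current_t(),robot.current_qpos())
```

```text
A [ 481. -160.   80.]
B [ 588. -294.   80.]
racked [567. 108.  80.]
squat [ 480. -307.   42.]
jar [ 592. -197.   95.]
A [ 494. -164.   80.]
B [ 599. -292.   80.]
racked [560.  94.  80.]
rack corner FL [584. -55.  40.]
FR [609. 224.  40.]
BR [544. 239.  40.]
BL [509. -43.  40.]
{'fovy': 65.70646984690485, 'cx': 280.3803255538875, 'cy': 211.37371800936327, 'eye': array([468.69048705,  50.1385695 , 496.83237827]), 'orientation': array([2.84968073e+00, 3.34064556e-04, 1.51541450e-03])} 2.3167 [-2.99737646e-01  5.92394150e-02  1.50743405e+00  2.47200069e-04
  1.57520260e+00 -3.01211696e-01]
```

View pics/w1.png

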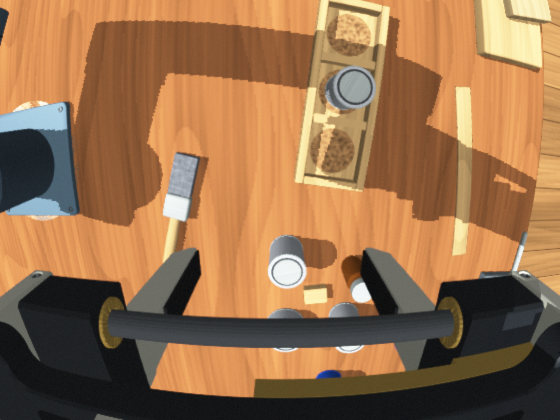

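The wrist view shows tin A's top at (287,269) and the racked tin's top at (355,87) in the middle pocket. The rack's outer corners are at about (296,181), (361,190), (390,7) and (322,0). The end pockets are empty.

Run:
```python
from h import *
import pickle
w=pickle.load(open("wrist.pkl","rb"))
P=lambda u,v,z:at_z(w,u,v,z,True)
c=[P(*p,40) for p in [(296,181),(361,190),(390,7)]];print(np.round(c))
print("edge lens",np.linalg.norm(c[0]-c[1]),np.linalg.norm(c[2]-c[1]), "yaw deg",np.degrees(np.arctan2(*(c[2]-c[1])[[1,0]]))-90,np.degrees(np.arctan2(*(c[1]-c[0])[[1,0]])))
print("centre",(c[0]+c[2])/2)
print("A",P(287,270,80),"racked",P(355,87,80), "floors",P(349,36,12),P(331,149,12))
cv2.imwrite("pics/c.png",cv2.resize(w["img"][0:300,240:420],None,fx=2,fy=2,interpolation=cv2.INTER_CUBIC))
```

```text
[[491. -42.  40.]
 [587. -54.  40.]
 [627. 222.  40.]]
edge lens 96.97248842698971 278.99341840498096 yaw deg -8.18832005390253 -7.376102145559296
centre [558.99627401  90.16189501  40.        ]
A [ 478.35137735 -162.74677152   80.        ] racked [563.80604159  90.9241551   80.        ] floors [570.2924608  176.69447426  12.        ] [544.57287409   2.31871946  12.        ]
```

View pics/c.png

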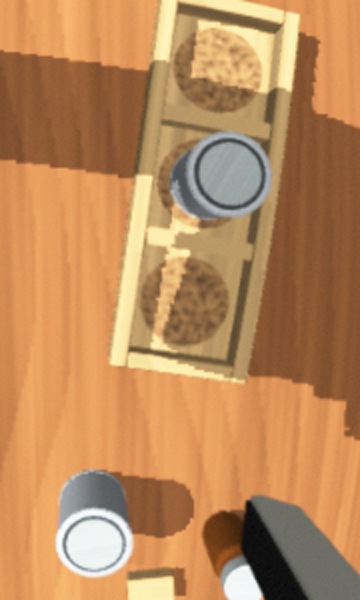

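```bash
cat >> h.py <<'E'
RY=np.radians(-8); C=np.array([559,90])
def pocket(s): return C+s*90*np.array([-np.sin(RY),np.cos(RY)])
O=lambda yaw:[np.pi,0,yaw]
def pick(x,y,yaw,h=38):
    robot.move_ptp([x,y,150],O(yaw)); robot.move_gripper(0.8)
    robot.move_linear([x,y,h],speed=120); robot.move_gripper(0.0)
    print("grip",robot.current_gripper_width(),robot.current_finger_force(),robot.current_tcp_pos(),robot.current_t())
    robot.move_linear([x,y,170],speed=150)
    print("held",robot.current_gripper_width(),robot.current_finger_force())
def place(p,h=38):
    robot.move_linear([p[0],p[1],170],O(np.pi/2+RY),speed=180)
    print("over",robot.current_finger_force(),robot.current_tcp_pos(),robot.current_t())
    robot.move_linear([p[0],p[1],12+h+14],speed=100)
    print("stop",robot.move_linear([p[0],p[1],12+h-3],speed=25,f_stop=5),robot.current_tcp_pos(),robot.current_contact_force(),robot.current_finger_force())
def release(p):
    robot.move_gripper(0.8); robot.move_linear([p[0],p[1],190],speed=150); print("t",robot.current_t())
E
python3 - <<'E'
from h import *
pick(479,-162,np.pi/2)
place(pocket(-1))
E
```

```text
grip 0.5751414044703232 30.000620484352112 [ 479.24302363 -162.16739922   38.44407865] 5.3167
held 0.5782068055551761 29.999169409275055
over 29.998982548713684 [5.46122897e+02 3.27760982e-01 1.69658922e+02] 7.4833
stop True [546.30261466   0.92293823  50.20989469] [-0.08845436 -0.08445637  2.17159115] 29.999828338623047
```

Run:
```python
from h import *
import pickle
release(pocket(-1))
robot.move_ptp([560,-150,300],O(np.pi/2))
w=cam("wrist");pickle.dump(w,open("wrist2.pkl","wb"));cv2.imwrite("pics/w2.png",w["img"]);print(robot.current_t())
```

```text
t 10.9
11.725
```

View pics/w2.png

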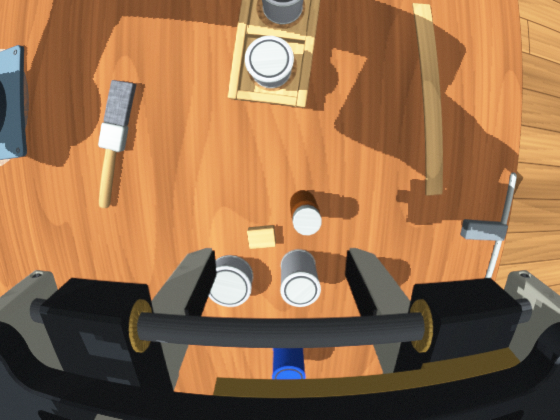

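Tin A stands in the south pocket, with its top at (270,60). Tin B's top is at (301,290), the jar's at (307,221), the squat tin's at (231,285), and the offcut is at (261,237).

Run:
```python
from h import *
import pickle
w=pickle.load(open("wrist2.pkl","rb"));P=lambda u,v,z:at_z(w,u,v,z,True).round(1)
b=P(301,290,80);print("B",b,"squat",P(231,285,42),"jar",P(307,221,95),"A",P(270,60,92),"offcut",P(261,237,20))
assert np.hypot(b[0]-590,b[1]+293)<15
x,y=b[0]*.7+590*.3,b[1]*.7-293*.3
print(x,y)
pick(x,y,np.pi/4)
print(robot.current_qpos())
place(pocket(1))
```

```text
B [ 585.8 -297.2   80. ] squat [ 483.6 -311.8   42. ] jar [ 589.7 -192.8   95. ] A [546.1  -3.9  92. ] offcut [ 529.1 -242.5   20. ]
587.06 -295.94
grip 0.5756421606428112 30.000775158405304 [ 587.12319704 -295.9062722    38.5603496 ] 14.35
held 0.5752225481974109 29.999382197856903
[-6.36323785e-01  4.83754955e-01  1.32603039e+00 -3.66399476e-05
  1.33420066e+00  1.49145897e-01]
over 29.999372363090515 [571.65575295 178.52969941 169.97134947] 18.175
stop True [571.33914617 179.12754476  50.27284207] [-2.00367779e-03 -6.92913619e-02  2.72232641e+00] 29.99973177909851
```

Run:
```python
from h import *
release(pocket(1))
robot.move_ptp([470,-30,330],O(np.pi/2))
w=cam("wrist");cv2.imwrite("pics/w3.png",w["img"]);print(robot.current_t())
for u,v in[]:pass
```

```text
t 21.5917
22.7
```

View pics/w3.png

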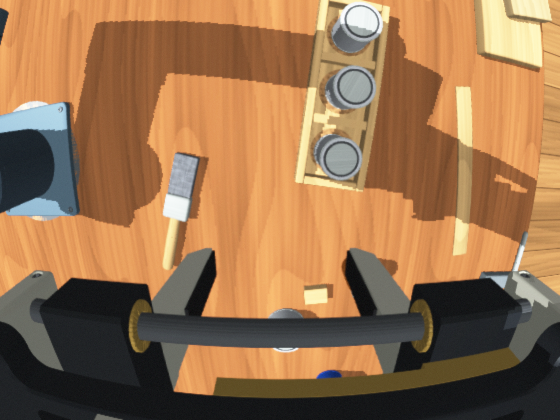

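All three tins stand upright, one in each pocket, with tops at (361,22), (355,87) and (340,156). The racked tin has not moved.

```bash
python3 -c "
from h import *
print(robot.hand_in())"
```

```text
the job is handed in; nothing more can be done
None
```

I set both spare tins down in the two empty pockets and handed the job in at about 23 s; the final wrist picture shows all three tins upright and the racked tin unmoved, but the hand-in call returned no verdict.

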